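Slide the specimen jar home on the mixer and snap its toggle clamp shut

ROBOT

A 7-joint arm with a two-finger parallel gripper is mounted at the origin on a cart in front of the work surface, level with it; the furniture and walls round the work are solid. World frame = base frame: x ahead of the robot, y to its left, z up, the work surface at z = 0. Lengths are in m, angles in degrees, forces in N, time in s.
With the tool pointing down it reaches from about 0.425 to 0.875 m from the base axis. Payload 4.7 kg.
Tool frame: the origin (TCP) lies at the centre of the arm's flange, where the gripper is bolted on; the fingertips stand 182 mm ahead of it and the grasp point (between the pads) lies 164 mm ahead of it; z points along the fingers, y is the line along which they close (so a half turn about z gives the same grasp; the last joint's range is limited). The gripper opens to 87 mm and grips with 3 to 60 N. Pads are 19 mm wide; open, the fingers measure 117 mm over their backs; the gripper's body (75 mm by 190 mm) begins 51 mm behind the grasp point.
Start: joints at [-67.317, 18.392, -4.016, 83.108, 1.295, 78.541, -3.26], TCP at [0.242, 0.603, 0.405] pointing down, gripper open.
Joint ranges: [-163.93, 163.93], [-17.29, 119.83], [-79.2, 71.16], [3.27, 140.29], [-89.18, 269.18], [5.43, 117.66], [-154.24, 154.24]. Speed limits (degrees/s): [147.25, 147.25, 180, 180, 180, 180, 180].

INTERFACE

Orientations are given as [roll, pitch, yaw] about the fixed x, y, z axes, in that order (R = Rz(yaw) Ry(pitch) Rx(roll)).
In Python, from cell import env gives the robot as it stands. The module is installed in compiled form; this text tells all that it offers.
- The arm moves only by the tool step_arm, never from a script. Its argument "steps" is one flat list of numbers, 5 for each row, row after row: the opening, from 0 (shut) to 1 (fully open), then the shift along the tool's x, y, z in mm, then the turn about the tool's z in degrees. In form: [grip, dx, dy, dz, roll, grip, dx, dy, dz, roll, ...]. A call has 1 to 12 rows; each row shifts and turns the commanded pose from where the row before left it, along the tool's axes as they then stand; what a row does not reach is not made up. A row lasts 1/8 s, in which the tool goes at most 62.5 mm and 10.7 degrees, less where a joint would pass 70% of its speed; a pose out of reach is approached as far as the arm can. A call with a gripper value outside its range is refused whole. The fingers move at their own pace and stop on an object; "grip_force" is the grip in N (left out, the last holds). Time passes only in rows, so rows that do not move let the fingers close. It gives the time, the measured TCP pose, the force, the opening and the grip force at its end, in the units of the state.
- env.get_obs(): the state, without advancing time (a new reading comes with each control period).
- env.read_camera(name): name is "scene" or "top" or "wrist"; returns a dict with "image" (384x512x3 uint8, red, green, blue), "camera_matrix" (3x3 intrinsics, pixels), "R" (3x3) and "t" (3): a world point X has camera coordinates R X + t. Camera axes: x right, y down, z forward; pixel columns grow to the right and rows downward; lengths in m; the calibration is good to about 2 mm. A picture is of the moment at which its call begins. There is no depth.
- env.sign_off(): hands the job in; it is judged then, once.
The state is a dict: "time_s": time; "qpos": joint angles; "joint_velocities": joint speeds; "effort": joint torques, N m; "tool_pos": TCP position; "tool_rot": TCP orientation; "force": force on the tool from outside, world axes, zero at the start; "wrist_torque": the same for the moment, N m; "grip_width": finger opening in m; "grasp_force": force on a finger pad.
Only numpy, scipy, OpenCV 4.12 (cv2) and the standard library are available. Lean on these libraries where they do the work, as an engineer would, in place of code of your own. Each camera call takes 0.05 s, during which the arm holds its last target. There are 200 camera calls.

TASK

Push the sliding carrier that holds the blue-label specimen jar along the mixer's slideway until it is fully home against the stop under the clamp. Then push the clamp's red lever down past its dead point until it snaps into lock, with the rubber roller pressing on the jar's lid, and take the hand away. Only push, with the fingertips or the outside of the fingers: do not pick up or tip the carrier or the jar, and leave the other things where they are.

Things in the scene. Friction and masses are not known exactly. Their poses are not given: they have to be found in the camera images.
- mixer: white low mixer with a blue band, fixed on the bench: x -180 to +130, y -65 to +65 mm, its flat top (slideway) 30 mm above the bench. Origin on the bench under the jar's clamped place; +x along the slideway from its open end to the clamp, z up, +y the side where two other jars stand. Guide rails 12 mm high run along both sides, inner faces at y -47.5 and +47.5 mm
- home (a point): point on the slideway, 30 mm above the bench, where the carrier's origin is when its front edge is against the rubber stop (stop faces 45 mm further along the mixer's x); axes as the mixer's
- carrier: loose grey sliding carrier on the slideway, 0.25 kg, base 125 x 90 x 4 mm with a cup wall (73 mm wide, 25 high) round the jar's foot. Origin: under the cup's centre; +x to the stop; front edge at x +45 mm. At the rear an upright blue push plate 60 mm wide (y), 8 thick, 45 high, rear face at x -80 mm. Starts 40 to 70 mm short of home; slides with a few newtons
- jar_blue: white screw-cap specimen jar with a blue label, 66 mm diameter, 70 mm high, 0.1 to 0.2 kg, standing loosely in the carrier's cup; origin at the centre of its underside, 4 mm above the slideway; z is its axis
- clamp_lever (a joint): red lever's angle (rad): 0 shut and locked on its stop, 0.28 the dead point, 1.45 fully open. Starts at 1.15 to 1.4. Friction holds it until its roller meets the lid of a jar that is home, at about 0.8; then it resists (up to about 5 N at the grip's middle) and springs back if let go before the dead point. Past that it snaps to 0 by itself and stays locked
- lever_hinge (a point): the lever's hinge axis (parallel to the mixer's y), above the jar's clamped place: mixer x 0, 153 mm above the bench. It sits between steel cheeks (mixer x -16 to +84, y -22 to +22 mm, 130 to 166 mm above the bench) on a white pillar (mixer x 51 to 85, y -40 to +40 mm, top 118 mm)
- lever_grip (a point): point on the face to push of the lever's red grip, 105 mm from the hinge; that face looks up when shut, towards the mixer's -x and up when open. The grip spans 55 to 135 mm from the hinge, 30 mm wide, 18 thick. Its centre line runs from the hinge towards mixer +x and rises (0.05 rad + joint value) above level. The point moves with the lever
- clamp_roller: small black rubber roller, 20 mm diameter, 15 mm wide, sprung (6 mm used) at the end of a crank 45 mm below the lever's hinge; origin at its centre. Raised clear of the jar's lid while the lever stands open; as the lever closes it rolls on to the middle of the lid and past its lowest point, pressing the jar down
- jar_red: white specimen jar with a red label, 66 mm diameter, 74 mm high, standing on the bench beside the mixer (+y side); leave alone. Origin at the centre of its underside
- jar_yellow: white specimen jar with a yellow label, 66 mm diameter, 74 mm high, standing on the bench beside the mixer (+y side); leave alone. Origin at the centre of its underside
- timer: white lab timer, 60 x 64 x 16 mm, lying on the bench to the left; leave alone. Origin at the centre of its underside
- marker: white marker with a black cap, 135 mm long, 12 mm thick, lying on the bench on the robot's side to the left; leave alone. Origin under its middle
There are look-alikes about, which are no part of the job. Leave any green look-alike of the jar_blue alone.

How it is judged (in metres and radians):
On the way, in this order (a step that is already met when the one before it is completed fails the run):
1. the carrier is home against the stop while the clamp is still open (x of carrier in the frame of home above -0.004 m and value of joint clamp_lever above 0.9 rad), for 0.2 s.
2. the lever has snapped into lock with the roller on the jar's lid (value of joint clamp_lever below 0.06 rad and contact force between clamp_roller and jar_blue above 5 N), for 0.2 s.
At the end, for the whole second after the job is handed in: The lever is locked (below 0.06 rad), the roller presses on the blue-label jar's lid with more than 5 N, the carrier is within 6 mm of the stop, the jar stands upright in it within 10 mm of its clamped place, and all is at rest (all of step 2 and x of carrier in the frame of home above -0.006 m and horizontal distance between jar_blue and home below 0.01 m and angle between jar_blue's own z axis and vertical below 0.08 rad and linear speed of each of jar_blue, carrier below 0.02 m/s); the robot touches nothing.
It fails at once if the jar or its carrier is lifted (height (world z) of jar_blue above 0.046 m or height (world z) of carrier above 0.042 m).
It fails at once if the jar or its carrier is tipped (angle between jar_blue's own z axis and vertical above 0.25 rad or angle between carrier's own z axis and vertical above 0.2 rad).
It fails at once if another thing is moved (distance of any of jar_red, jar_yellow, timer, marker from where it was at the start of the episode above 0.015 m).
It also fails if it takes over 45 s, if anything falls off the work surface, if the arm or the gripper's body presses on something with over 40 N, if the wrist force passes 120 N, or if a joint passes its speed limit or range.

## Working session

There is one attempt and no reset: what is moved stays moved. The work goes in short steps, Python scripts to look and compute and a tool call to move; the robot and the scene stay as the last step left them, time stands still between calls to the robot, and variables do not carry over. Pictures are saved under pics/ and viewed, at most 10 in all, crops included, and the job is handed in when it is done.

Besides the shell and the picture viewer there is one more tool, called after ">>>" as name(argument=value, ...) on one line, values as JSON. step_arm: Moves the arm, as the interface text tells. Its arguments: {"type":"object","properties":{"steps":{"type":"array","items":{"type":"number"}},"grip_force":{"type":"number"}},"required":["steps"]}

```bash
mkdir -p pics
cat > h.py <<'E'
import numpy as np, cv2, pickle
from cell import env
def snap(*names):
    for n in names:
        c=env.read_camera(n); cv2.imwrite(f'pics/{n}_{len(__import__("os").listdir("pics"))}.png',c['image'][:,:,::-1]); pickle.dump(c,open(f'{n}.pkl','wb'))
def load(n): return pickle.load(open(n+'.pkl','rb'))
def proj(c,X):
    X=np.atleast_2d(X); p=(c['R']@X.T).T+c['t']; p=p@c['camera_matrix'].T; return p[:,:2]/p[:,2:]
def ray(c,uv):
    d=c['R'].T@np.linalg.inv(c['camera_matrix'])@np.array([*uv,1.]); o=-c['R'].T@c['t']; return o,d/np.linalg.norm(d)
def atz(c,uv,z):
    o,d=ray(c,uv); return o+d*(z-o[2])/d[2]
def tri(*cu):
    A=0;b=0
    for c,u in cu:
        o,d=ray(c,u);P=np.eye(3)-np.outer(d,d);A=A+P;b=b+P@o
    return np.linalg.solve(A,b)
E
python3 - <<'E'
from h import *
snap('scene','top')
a=cv2.imread('pics/scene_0.png');b=cv2.imread('pics/top_1.png')
for n in('scene','top'):
    c=load(n);print(n,-c['R'].T@c['t'],c['R'].round(2).tolist())
print({k:np.round(v,3) for k,v in env.get_obs().items()})
for n,i in(('s',a),('t',b)): cv2.imwrite(f'pics/{n}big.png',cv2.resize(i,(800,600),interpolation=cv2.INTER_CUBIC))
E
ls pics
```

```text
scene [-0.05807762  0.88665935  0.62022898] [[-0.82, -0.57, 0.01], [-0.29, 0.4, -0.87], [0.5, -0.72, -0.49]]
top [0.36342798 0.18182466 1.26075456] [[0.02, -1.0, 0.01], [-1.0, -0.02, -0.07], [0.07, -0.01, -1.0]]
{'time_s': np.float64(0.1), 'qpos': array([-67.317,  18.434,  -4.015,  83.168,   1.294,  78.542,  -3.259]), 'joint_velocities': array([ 0.048, -0.139, -0.   , -0.205,  0.08 , -0.102,  0.023]), 'effort': array([-0.0000e+00, -4.9257e+01, -4.0600e-01, -3.1340e+01, -6.4000e-02,
        3.9000e-02,  0.0000e+00]), 'tool_pos': array([0.242, 0.603, 0.404]), 'tool_rot': array([-1.79900e+02,  4.00000e-03,  1.58127e+02]), 'force': array([ 0.722, -0.128, -0.317]), 'wrist_torque': array([-0.032,  0.041,  0.061]), 'grasp_force': np.float64(0.0), 'grip_width': np.float64(0.087)}
sbig.png
scene_0.png
tbig.png
top_1.png
```

View pics/sbig.png

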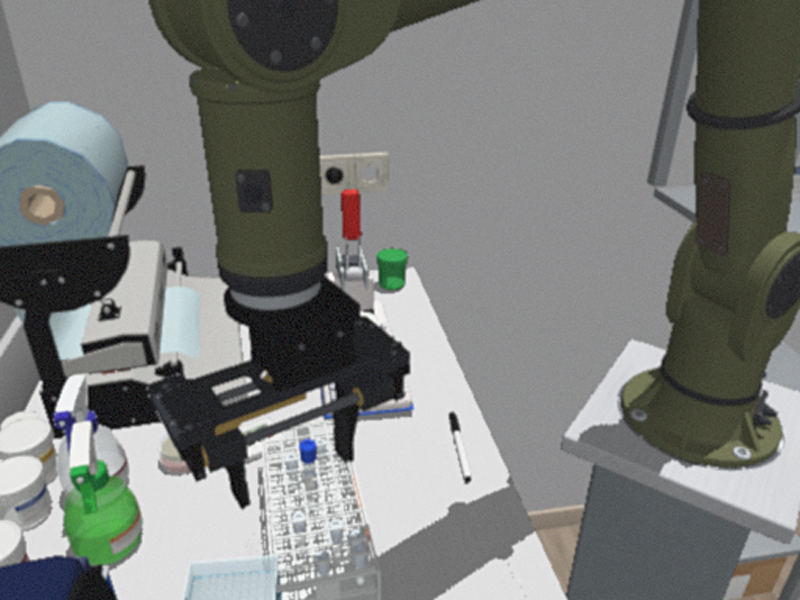

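View pics/tbig.png

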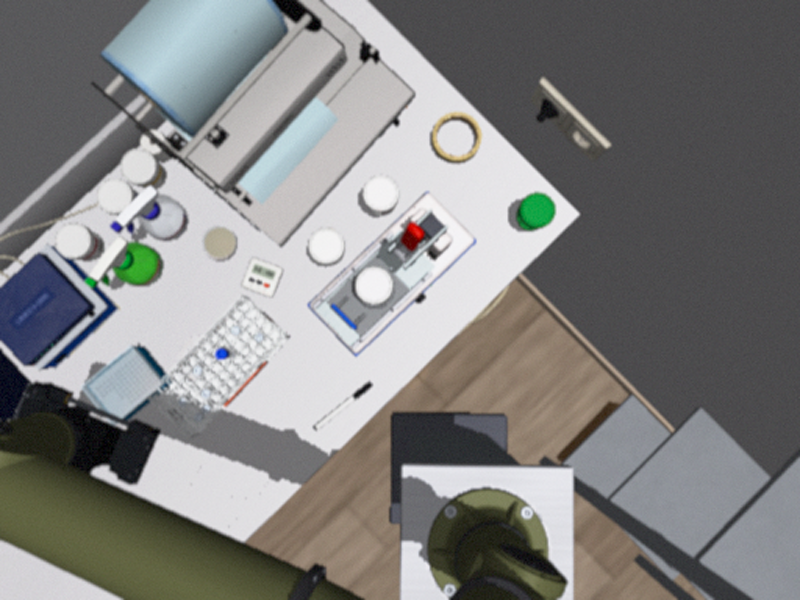

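Run:
```python
import cv2
b=cv2.imread('pics/top_1.png')
cv2.imwrite('pics/tc.png',cv2.resize(b[115:235,190:320],None,fx=5,fy=5,interpolation=cv2.INTER_CUBIC))
```

```text
(no output)
```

View pics/tc.png

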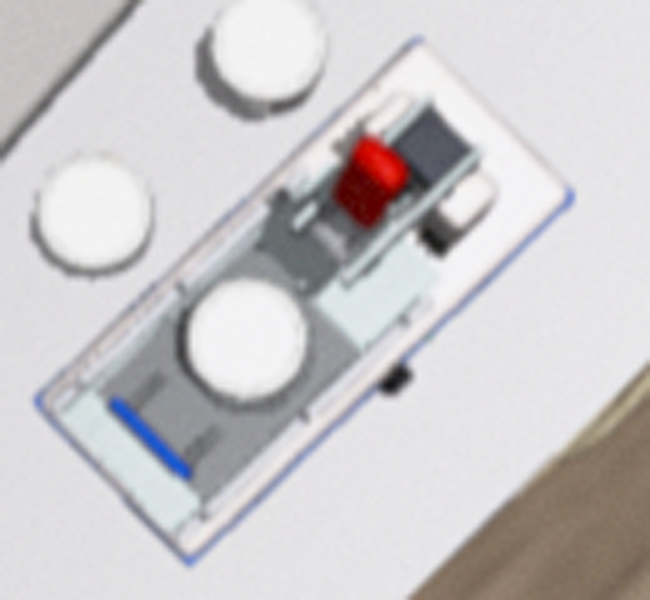

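```bash
cat >> h.py <<'E'
def cu(u,x0=190,y0=115,s=5): return ((u[0]+.5)/s-.5+x0,(u[1]+.5)/s-.5+y0)
E
python3 - <<'E'
from h import *
from scipy.optimize import least_squares
c=load('top');print(c['camera_matrix'].round(1).tolist())
uv=np.array([cu(u) for u in[(40,400),(190,560),(572,197),(418,42)]])
M=np.array([(-.18,.065),(-.18,-.065),(.13,-.065),(.13,.065)])
def R(t):return np.array([[np.cos(t),-np.sin(t)],[np.sin(t),np.cos(t)]])
for z in(.02,.03):
    f=lambda p:(proj(c,np.c_[(R(p[2])@M.T).T+p[:2],np.full(4,z)])-uv).ravel()
    r=least_squares(f,[.7,.1,-.78]);print(z,r.x,np.degrees(r.x[2]),r.fun.round(2))
p=r.x
def tom(X):return R(p[2]).T@(X[:2]-p[:2])
print('plate ends top z.079',[tom(atz(c,cu(u),.079))*1e3 for u in((108,402),(185,476),(118,396),(190,468))])
print('lid z.104',tom(atz(c,cu((247,341)),.104))*1e3)
for n,u in(('redjar',(268,47)),('yel',(93,212))):print(n,tom(atz(c,cu(u),.074))*1e3)
print('marker tom',[tom(atz(c,(a*.64,b*.64),.012))*1e3 for a,b in((371,384),(315,429))],'timer',tom(atz(c,(262*.64,278*.64),.016))*1e3)
print('grip', [ (q,tom(atz(c,cu((372,140)),.153+.135*np.sin(.05+q)))*1e3, .135*np.cos(.05+q)*1e3) for q in(1.1,1.2,1.3,1.4)])
E
```

```text
[[429.7, 0.0, 253.4], [0.0, 429.7, 195.0], [0.0, 0.0, 1.0]]
0.02 [ 0.52537332  0.16369153 -0.79259191] -45.412171406197054 [-1.07  0.3  -0.12  0.89  0.65 -0.2   0.55 -1.04]
0.03 [ 0.52424287  0.16367834 -0.79255918] -45.41029610650737 [-1.51  0.46 -0.3   1.31  1.1  -0.38  0.74 -1.47]
plate ends top z.079 [array([-147.67371994,   29.75420847]), array([-145.07267929,  -29.11838163]), array([-141.41833512,   28.36119723]), array([-140.05913723,  -27.82512868])]
lid z.104 [-70.24030948  -0.85059933]
redjar [ 53.66009394 113.3608613 ]
yel [-81.06189926 113.15118659]
marker tom [array([-195.01361577, -122.00280495]), array([-326.13664275, -110.42641976])] timer [-206.08692796  160.26434397]
grip [(1.1, array([27.82319746, 11.8679078 ]), np.float64(55.14580451936122)), (1.2, array([27.06011518, 11.30343468]), np.float64(42.568518923361275)), (1.3, array([26.4967945 , 10.88673075]), np.float64(29.565902757560604)), (1.4, array([26.13886393, 10.62195959]), np.float64(16.267873864594495))]
```

The thing to push is the carrier under the lid at tbig (373,287). The other lids are (380,195) and (326,246), which are the red and yellow jars, the green look-alike at (536,210), and the stack at the upper left. The close crop shows the grey carrier with its blue plate at (150,438), about 68 mm short of home. The arm hides the lever in the scene view, so I'll move behind the plate first.

>>> step_arm(steps=[0,-33.2,-29,0,0,0,-33.2,-29,0,0,0,-33.2,-29,0,0,0,-33.2,-29,0,0,0,-33.2,-29,0,0,0,-33.2,-29,0,0,0,-33.2,-29,0,0,0,-33.2,-29,0,0,0,0,0,0,7.8,0,0,0,0,7.8,0,0,0,0,7.9,0,0,0,0,0])

```text
time_s: 1.6
tool_pos: [0.4021, 0.2888, 0.4044]
tool_rot: [-180.0, -0.0, 134.7]
force: [0.4, -0.8, -0.3]
grip_width: 0.0005
grasp_force: 0.0
```

Run:
```python
from h import *
snap('scene','wrist')
import glob
s=load('scene')['image'][:,:,::-1];w=load('wrist')['image'][:,:,::-1]
cv2.imwrite('pics/sw.png',np.vstack([cv2.resize(s[60:260,100:356],(700,547),interpolation=2)]))
cv2.imwrite('pics/w2.png',w)
o=env.get_obs();print(o['tool_pos'],o['tool_rot'],o['force'],o['qpos'].round(0))
```

```text
[0.4021446  0.28891113 0.40454092] [-1.79975716e+02 -2.76444630e-04  1.34772075e+02] [-0.26687929  0.92199629  0.34103704] [-47.  -1.   9. 105.   0.  76.   6.]
```

View pics/sw.png

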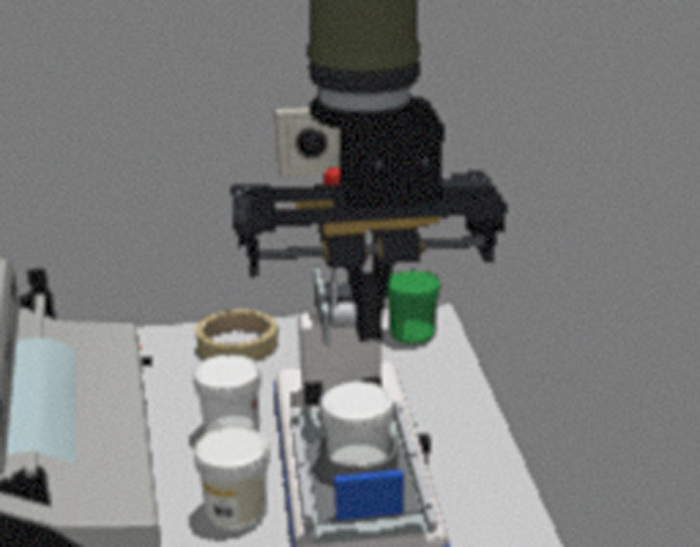

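View pics/w2.png

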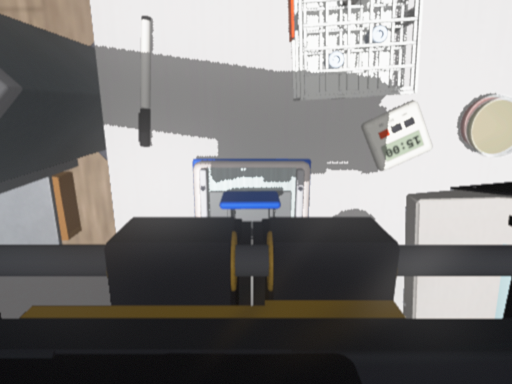

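The scene crop shows the blue jar in the carrier, with the plate's top corners at (335,476) and (402,471). The gripper partly hides the red grip, at (333,177). The wrist view shows the plate's top edge at (221..279,193), centred on the fingers at column 252.

```bash
cat >> h.py <<'E'
P=np.array([.525,.1637,-.7926])
def R2(t):return np.array([[np.cos(t),-np.sin(t)],[np.sin(t),np.cos(t)]])
def tom(X):return np.r_[R2(P[2]).T@(X[:2]-P[:2]),X[2:]]*1e3
def fm(m):m=np.array(m)/1e3;return np.r_[R2(P[2])@m[:2]+P[:2],m[2:]]
E
python3 - <<'E'
from h import *
s=load('scene');w=load('wrist');t=load('top')
k=700/256
f=lambda u:cu(u,100,60,k)
print('wrist cam',tom(-w['R'].T@w['t']))
for a,b,c in(((335,476),(279,193),(108,402)),((402,471),(221,193),(185,476))):
    print(tom(tri((s,f(a)),(w,b))),tom(tri((s,f(a)),(t,cu(c)))),tom(tri((s,f(a)),(t,cu(c)),(w,b))))
# mixer rear corners in wrist
for u in((193,160),(311,160)): print('mixer rear z30',tom(atz(w,u,.03)))
print('tcp',tom(env.get_obs()['tool_pos']))
E
```

```text
wrist cam [-2.43390004e+02  3.72024817e-01  3.85123606e+02]
[-163.46540061   26.8701806    86.91014665] [-148.43223573   28.11805191   76.96663437] [-153.85367674   27.69831662   77.74121297]
[-163.19496845  -27.94162576   85.84759314] [-145.78305174  -29.91173451   73.73319323] [-151.91482805  -29.5217656    74.69555829]
mixer rear z30 [-184.86686608  -62.87597891   30.        ]
mixer rear z30 [-185.36757615   63.98774424   30.        ]
tcp [-1.75416974e+02  4.02448352e-01  4.04540924e+02]
```

>>> step_arm(steps=[0,10,0,20,0,0,0,0,35,0,0,0,0,35,0,0,0,0,35,0,0,0,0,30,0,0,0,0,17,0,0,0,0,0,0])

```text
time_s: 2.58
tool_pos: [0.3949, 0.2958, 0.2319]
tool_rot: [-179.9, -0.0, 134.7]
force: [-0.8, 0.2, -0.2]
grip_width: 0.0004
grasp_force: 0.0
```

>>> step_arm(steps=[0,-4,0,0,0,0,-4,0,0,0,0,-4,0,0,0,0,-4,0,0,0,0,-4,0,0,0])

```text
time_s: 3.2
tool_pos: [0.4095, 0.2816, 0.2329]
tool_rot: [180.0, 0.0, 134.6]
force: [-0.5, 0.1, 0.6]
grip_width: 0.0005
grasp_force: 0.0
```

>>> step_arm(steps=[0,-4,0,0,0,0,-4,0,0,0,0,-4,0,0,0,0,-4,0,0,0,0,-4,0,0,0,0,-4,0,0,0])

```text
time_s: 3.95
tool_pos: [0.4263, 0.2647, 0.2328]
tool_rot: [180.0, -0.0, 134.6]
force: [-3.6, 1.9, 2.0]
grip_width: 0.0003
grasp_force: 1.7
```

>>> step_arm(steps=[0,-4,0,0,0,0,-4,0,0,0,0,-4,0,0,0,0,-4,0,0,0,0,-4,0,0,0,0,-4,0,0,0])

```text
time_s: 4.7
tool_pos: [0.4432, 0.2475, 0.2328]
tool_rot: [180.0, -0.0, 134.6]
force: [-2.6, 3.1, 1.8]
grip_width: 0.0005
grasp_force: 1.9
```

>>> step_arm(steps=[0,-4,0,0,0,0,-4,0,0,0,0,-2,0,0,0,0,-1,0,0,0])

```text
time_s: 5.2
tool_pos: [0.4508, 0.2398, 0.2328]
tool_rot: [180.0, -0.0, 134.6]
force: [-3.9, 2.8, 2.2]
grip_width: 0.0007
grasp_force: 2.1
```

>>> step_arm(steps=[0,-2,0,0,0,0,-2,0,0,0,0,-2,0,0,0,0,-2,0,0,0,0,-1,0,0,0])

```text
time_s: 5.82
tool_pos: [0.4572, 0.2333, 0.2328]
tool_rot: [180.0, 0.0, 134.6]
force: [-3.6, 2.6, 3.4]
grip_width: 0.0002
grasp_force: 2.1
```

>>> step_arm(steps=[0,-1.5,0,0,0,0,-1.5,0,0,0])

```text
time_s: 6.08
tool_pos: [0.4592, 0.2313, 0.2328]
tool_rot: [180.0, -0.0, 134.6]
force: [-2.8, 3.2, 2.8]
grip_width: 0.0006
grasp_force: 2.2
```

>>> step_arm(steps=[0,-1.5,0,0,0,0,-1.5,0,0,0])

```text
time_s: 6.32
tool_pos: [0.4604, 0.2302, 0.2328]
tool_rot: [-180.0, -0.2, 134.7]
force: [-8.6, 7.3, 5.0]
grip_width: 0.0001
grasp_force: 5.1
```

>>> step_arm(steps=[0,-1,0,0,0,0,0,0,0,0])

```text
time_s: 6.58
tool_pos: [0.4605, 0.2301, 0.2328]
tool_rot: [-180.0, -0.2, 134.7]
force: [-8.2, 7.0, 6.7]
grip_width: 0.0006
grasp_force: 5.1
```

Run:
```python
from h import *
snap('top','scene')
s=load('scene')['image'][:,:,::-1];t=load('top')['image'][:,:,::-1]
a=cv2.resize(s[60:260,150:310],(480,600),interpolation=2);b=cv2.resize(t[115:235,225:289],(320,600),interpolation=2)
cv2.imwrite('pics/home.png',np.hstack([a,b]))
o=env.get_obs();print(tom(o['tool_pos']),o['force'])
```

```text
[-92.55810468   0.70145348 232.79630695] [-7.33174592  6.36693633  6.1526827 ]
```

View pics/home.png

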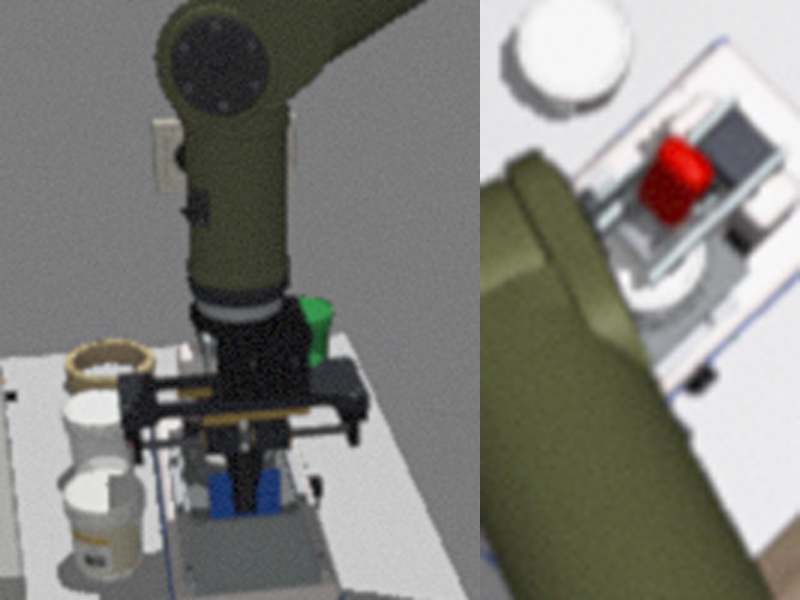

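>>> step_arm(steps=[0,-3,0,0,0,0,-3,0,0,0])

```text
time_s: 6.92
tool_pos: [0.4619, 0.2292, 0.2328]
tool_rot: [-179.8, -0.7, 134.8]
force: [-21.1, 15.5, 13.0]
grip_width: 0.0005
grasp_force: 12.9
```

>>> step_arm(steps=[0,6,0,0,0,0,10,0,0,0,0,10,0,0,0,0,20,0,0,0,0,20,0,-30,0,0,0,0,-55,0,0,0,0,-55,0,0,0,0,-55,0,0,0,0,-55,0,0,0,0,-30,0,0,0,0,0,0])

```text
time_s: 8.3
tool_pos: [0.4204, 0.2708, 0.5153]
tool_rot: [179.7, 0.1, 134.6]
force: [-0.1, 0.7, 0.5]
grip_width: 0.0003
grasp_force: 0.0
```

Run:
```python
from h import *
snap('top','scene','wrist')
s=load('scene')['image'][:,:,::-1];t=load('top')['image'][:,:,::-1]
a=cv2.resize(s[60:260,150:310],(480,600),interpolation=2);b=cv2.resize(t[115:235,225:289],(320,600),interpolation=2)
cv2.imwrite('pics/lev.png',np.hstack([a,b]))
o=env.get_obs();print(tom(o['tool_pos']),o['force'])
```

```text
[-1.50180509e+02  2.71464697e-01  5.11137824e+02] [ 0.57090551 -0.35374172 -0.83110093]
```

View pics/lev.png

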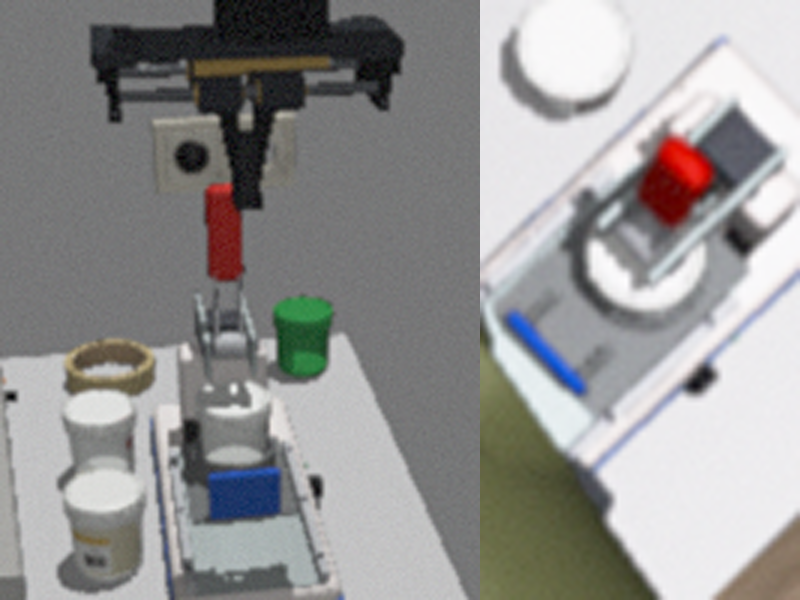

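The carrier has slid forward: the blue plate is now at (510,314) to (582,392) in the top half. The lever is still open, with its grip from (224,187) to (225,277) in the scene half.

Run:
```python
from h import *
from scipy.optimize import minimize
s=load('scene');t=load('top')
ft=lambda u:cu((u[0]-480,u[1]),225,115,5); fs=lambda u:cu(u,150,60,3)
print('plate',[tom(atz(t,ft(u),.079)) for u in((508,318),(580,393))])
print('plate tri',tom(tri((s,fs((208,476))),(t,ft((508,318))))))
for q in(1.1,1.2,1.3,1.4):
    th=.05+q;d=np.array([np.cos(th),np.sin(th)]);n=np.array([-d[1],d[0]])
    o=[]
    for r,h in((135,9),(135,-9),(55,9)):
        for y in(15,-15):
            v=r*d+h*n; X=fm([v[0],y,153+v[1]]); a=proj(t,X)[0];b=proj(s,X)[0]
            o.append((np.round([(a[0]-225)*5+482,(a[1]-115)*5+2]).astype(int).tolist(),np.round([(b[0]-150)*3+1,(b[1]-60)*3+1]).astype(int).tolist()))
    print(q,o)
```

```text
plate [array([-78.33645542,  26.80124719,  79.        ]), array([-78.24282877, -30.73987081,  79.        ])]
plate tri [-78.13332483  27.33994232  73.94720858]
1.1 [([702, 104], [200, 182]), ([747, 150], [236, 180]), ([727, 83], [198, 184]), ([772, 129], [234, 182]), ([648, 179], [206, 280]), ([690, 223], [243, 277])]
1.2 [([683, 121], [201, 182]), ([728, 168], [238, 180]), ([709, 98], [199, 182]), ([754, 145], [235, 180]), ([640, 186], [207, 281]), ([682, 230], [243, 279])]
1.3 [([662, 140], [202, 184]), ([707, 187], [240, 183]), ([689, 115], [200, 182]), ([734, 162], [237, 180]), ([632, 194], [208, 283]), ([674, 237], [244, 281])]
1.4 [([641, 159], [204, 188]), ([686, 206], [242, 187]), ([669, 133], [202, 184]), ([714, 180], [239, 182]), ([624, 201], [208, 286]), ([666, 245], [245, 283])]
```

Plate's rear face is about -78 mm, which matches home, and it stopped solidly. The lever is at about 1.35 rad. Next I bring the closed fingertips to the lever's -x side.

>>> step_arm(steps=[0,-36,0,0,0,0,-36,0,0,0,0,-36,0,0,0,0,0,0,32,0,0,0,0,32,0,0,0,0,0,0])

```text
time_s: 9.2
tool_pos: [0.4947, 0.1939, 0.4447]
tool_rot: [-179.6, -0.1, 134.6]
force: [0.2, 0.2, 1.1]
grip_width: 0.0004
grasp_force: 0.0
```

>>> step_arm(steps=[0,-10,0,0,0,0,-10,0,0,0,0,-10,0,0,0,0,-5,0,0,0,0,-5,0,0,0])

```text
time_s: 9.82
tool_pos: [0.524, 0.1656, 0.449]
tool_rot: [180.0, -0.0, 134.6]
force: [-1.4, 2.1, -0.4]
grip_width: 0.0005
grasp_force: 0.5
```

>>> step_arm(steps=[0,-7.3,0,2.1,0,0,-7.3,0,2.1,0,0,-7.4,0,2.2,0,0,-7,0,2.8,0,0,-7,0,2.8,0,0,-7,0,2.9,0])

```text
time_s: 10.58
tool_pos: [0.5543, 0.1349, 0.4335]
tool_rot: [-180.0, -0.0, 134.6]
force: [-0.4, 0.3, -0.4]
grip_width: 0.0005
grasp_force: 0.1
```

>>> step_arm(steps=[0,-6.2,0,4.2,0,0,-6.2,0,4.2,0,0,-6.2,0,4.1,0])

```text
time_s: 10.95
tool_pos: [0.5671, 0.122, 0.4211]
tool_rot: [-180.0, -0.1, 134.6]
force: [-1.6, 1.7, 0.3]
grip_width: 0.0004
grasp_force: 1.1
```

>>> step_arm(steps=[0,-5.3,0,5.3,0,0,-5.3,0,5.3,0,0,-5.2,0,5.3,0])

```text
time_s: 11.32
tool_pos: [0.5781, 0.1109, 0.4052]
tool_rot: [180.0, -0.1, 134.7]
force: [-3.5, 1.7, 2.8]
grip_width: 0.0004
grasp_force: 2.2
```

>>> step_arm(steps=[0,-4.1,0,6.2,0,0,-4.1,0,6.3,0,0,-4.1,0,6.3,0])

```text
time_s: 11.7
tool_pos: [0.5869, 0.1019, 0.386]
tool_rot: [-180.0, -0.0, 134.6]
force: [-1.6, 2.2, 1.3]
grip_width: 0.0002
grasp_force: 1.3
```

>>> step_arm(steps=[0,-3.3,0,7.7,0,0,-3.3,0,7.8,0,0,-1.5,0,5,0,0,0,0,0,0,0,0,0,0,0])

```text
time_s: 12.32
tool_pos: [0.5926, 0.0961, 0.3663]
tool_rot: [180.0, 0.0, 134.6]
force: [-0.8, 0.1, -0.1]
grip_width: 0.0005
grasp_force: 0.0
```

Force has dropped to zero, so the lever looks to have snapped shut. I'll retreat and look.

>>> step_arm(steps=[0,0,0,-30,0,0,0,0,-40,0,0,0,0,-40,0,0,0,0,-30,0,0,45,0,0,0,0,45,0,0,0,0,45,0,0,0,0,45,0,0,0,0,45,0,0,0,0,45,0,0,0,0,0,0,0,0])

```text
time_s: 13.7
tool_pos: [0.3999, 0.2915, 0.5068]
tool_rot: [179.9, -0.1, 135.1]
force: [0.4, 0.1, 1.0]
grip_width: 0.0005
grasp_force: 0.0
```

Run:
```python
from h import *
snap('top','scene')
s=load('scene')['image'][:,:,::-1];t=load('top')['image'][:,:,::-1]
a=cv2.resize(s[60:260,150:310],(480,600),interpolation=2);b=cv2.resize(t[115:235,225:289],(320,600),interpolation=2)
cv2.imwrite('pics/end.png',np.hstack([a,b]))
for q in(0,.28):
    th=.05+q;d=np.array([np.cos(th),np.sin(th)]);n=np.array([-d[1],d[0]])
    for r,h in((135,9),(55,9)):
        for y in(15,-15):
            v=r*d+h*n; X=fm([v[0],y,153+v[1]]);a=proj(load('top'),X)[0];b=proj(load('scene'),X)[0];print(q,r,y,np.round((a-[225,115])*5+[482,2]),np.round((b-[150,60])*3+1))
o=env.get_obs();print(tom(o['tool_pos']),o['force'])
```

```text
0 135 15 [815.  33.] [195. 266.]
0 135 -15 [855.  74.] [228. 264.]
0 55 15 [703. 140.] [204. 306.]
0 55 -15 [743. 182.] [238. 303.]
0.28 135 15 [808.  28.] [195. 232.]
0.28 135 -15 [850.  71.] [228. 230.]
0.28 55 15 [697. 142.] [204. 293.]
0.28 55 -15 [738. 184.] [238. 291.]
[-1.74523407e+02  4.03602802e-01  5.06635632e+02] [ 0.153745    0.13309119 -0.54867019]
```

View pics/end.png

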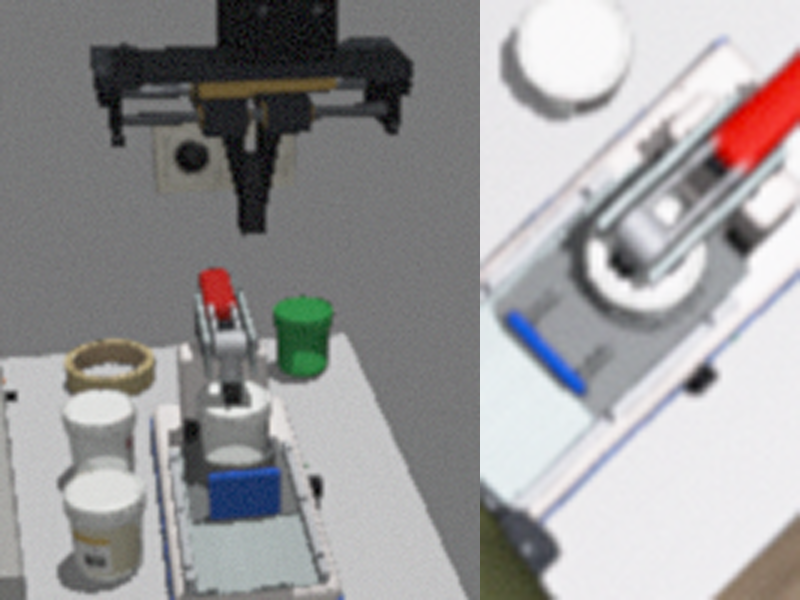

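The scene half shows the lever lying flat. Its grip top is at row about 268, where 266 was predicted for shut and 231 for the dead point. The roller at (233,392) is on the lid, the carrier plate hasn't moved, and the hand is clear. Handing in.

```bash
python3 -c "
from cell import env
print(env.sign_off())"
```

```text
the job is handed in; nothing more can be done
None
```

I pushed the carrier home against the stop and the red lever down into lock, and took the hand clear. The last pictures show the roller on the blue-label jar's lid; I handed the job in, but no verdict came back.

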